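# Fetch the check weight from behind the sample jars and put it on the balance

## Task

The balance is due for its daily check. Stand both sample jars upright in the green tray, leaving the brass check weight behind them where it is until that is done; then fetch the weight and set it gently and upright on the middle of the balance's pan. Only then put each jar back upright on the middle of the pad of its own colour, without knocking a jar over or disturbing the reagent bottle and the mortar.

Things in the scene. Friction and masses are not known exactly. Their poses are not given: they have to be found in the camera images.
- stand: fixed storage stand: white base plate 119 mm (its x) by 180 mm (its y), 8 mm thick, with a steel back rail 8 mm thick and 28 mm high along its far edge. Origin on the work surface; the plate spans x -70 to +49 mm, y -90 to +90 mm, the rail's near face is at x = +41 mm. Its +x points away from the robot, give or take its yaw. The weight stands on the plate close to the rail, with 16 to 20 mm free between them; the jars stand in front of it, left and right
- pad_blue: fixed blue disc, 64 mm across, 3 mm thick, on the stand: home of the blue jar. Origin at the centre of its underside; its top is 11 mm above the work surface. The two pads' centres are 86 mm apart along the stand's y, 30 mm to the near side of the stand's origin; which is left and which right varies
- pad_red: fixed red disc, same size as the blue one: home of the red jar. Origin at the centre of its underside
- jar_blue: loose white round jar with blue cap and blue label band, 48 mm across, 95 mm tall, 0.1 to 0.2 kg; origin at the centre of its underside, z up. Starts on the blue pad
- jar_red: loose white round jar with red cap and red label band, same size and mass range; origin at the centre of its underside, z up. Starts on the red pad
- weight: loose solid brass check weight, an upright cylinder 38 mm across and 42 mm tall, 0.38 kg; origin at the centre of its underside, z up. It starts on the stand's plate (8 mm above the work surface) behind and between the jars, about 10 mm from each, so a gripper cannot get down to it while they stand there
- balance: fixed white top-loading balance with a round steel pan 120 mm across. Origin on the work surface under the pan's centre; the pan's top is 68 mm up and does not move. The housing spans x -165 to +98 mm, y +-97 mm and is up to 54 mm high; the display is on its -x side, towards the robot. It stands left or right of the stand
- tray: fixed open green tray, 220 mm (its x) by 130 mm (its y), walls 4 mm thick and 20 mm high, floor about 4 mm thick; origin at the centre of its underside. It stands on the other side of the stand from the balance; the two jars fit side by side along its x
- reagent: loose amber bottle with black cap, 64 mm across, 130 mm tall; bystander; origin at the centre of its underside
- mortar: loose white ceramic bowl, 90 mm across, 55 mm tall; bystander; origin at the centre of its underside
Not all that is in view belongs to the job. Leave any purple look-alike of the jar_red alone. What is shaped like the jar_blue but turquoise is not meant.

How it is judged (in metres and radians):
On the way, in this order (a step that is already met when the one before it is completed fails the run):
1. both jars stand released and upright in the tray, the weight still where it was (within 30 mm) (x of jar_blue in the frame of tray between -0.1 and 0.1 m and y of jar_blue in the frame of tray between -0.055 and 0.055 m and z of each of jar_blue, jar_red in the frame of tray below 0.012 m and angle between each of jar_blue, jar_red's own z axis and vertical below 0.15 rad and contact force between the fingers and jar_blue below 0.3 N and linear speed of each of jar_blue, jar_red below 0.03 m/s and x of jar_red in the frame of tray between -0.1 and 0.1 m and y of jar_red in the frame of tray between -0.055 and 0.055 m and contact force between the fingers and jar_red below 0.3 N and distance of weight from where it was at the start of the episode below 0.03 m), for 0.2 s.
2. the weight stands released on the middle of the pan, both jars still in the tray (horizontal distance between weight and balance below 0.015 m and z of weight in the frame of balance between 0.063 and 0.074 m and angle between weight's own z axis and vertical below 0.1 rad and linear speed of each of weight, jar_blue, jar_red below 0.03 m/s and contact force between the fingers and weight below 0.3 N and x of jar_blue in the frame of tray between -0.1 and 0.1 m and y of jar_blue in the frame of tray between -0.055 and 0.055 m and z of each of jar_blue, jar_red in the frame of tray below 0.012 m and angle between each of jar_blue, jar_red's own z axis and vertical below 0.15 rad and contact force between the fingers and jar_blue below 0.3 N and x of jar_red in the frame of tray between -0.1 and 0.1 m and y of jar_red in the frame of tray between -0.055 and 0.055 m and contact force between the fingers and jar_red below 0.3 N), for 0.2 s.
At the end, for the whole second after the job is handed in: the weight stands upright on the pan within 15 mm of its centre; each jar stands upright on the pad of its own colour within 12 mm of its centre; all released and at rest (horizontal distance between weight and balance below 0.015 m and z of weight in the frame of balance between 0.063 and 0.074 m and angle between each of weight, jar_blue, jar_red's own z axis and vertical below 0.1 rad and linear speed of each of weight, jar_blue, jar_red below 0.03 m/s and horizontal distance between jar_blue and pad_blue below 0.012 m and z of jar_blue in the frame of pad_blue between 0 and 0.008 m and horizontal distance between jar_red and pad_red below 0.012 m and z of jar_red in the frame of pad_red between 0 and 0.008 m); the robot touches nothing.
It fails at once if a jar is knocked over (tilted by more than about 45 degrees) (angle between any of jar_blue, jar_red's own z axis and vertical above 0.8 rad).
It fails at once if the weight is rammed onto the balance (more than 100 N) (contact force between weight and balance above 100 N).
It fails at once if the weight is dropped onto the balance (let go with its underside more than 12 mm above the pan) (horizontal distance between weight and balance below 0.1 m and z of weight in the frame of balance above 0.08 m and contact force between the fingers and weight below 0.1 N).
It fails at once if the reagent bottle or the mortar is moved by more than 20 mm (distance of any of reagent, mortar from where it was at the start of the episode above 0.02 m).
It also fails if it takes over 133 s, if anything falls off the work surface, if the arm or the gripper's body presses on something with over 40 N, if the wrist force passes 120 N, or if a joint passes its speed limit or range.

## Robot

A 6-joint arm with a two-finger parallel gripper is mounted at the origin on the work surface. World frame = base frame: x ahead of the robot, y to its left, z up, the work surface at z = 0. Lengths are in m, angles in degrees, forces in N, time in s.
With the tool pointing down it reaches from about 0.275 to 0.725 m from the base axis. Payload 15.9 kg.
Tool frame: the origin (TCP) lies on the front face of the gripper's body, between the roots of the fingers; the fingertips stand 73 mm ahead of it and the grasp point (between the pads) lies 54 mm ahead of it; z points along the fingers, y is the line along which they close (so a half turn about z gives the same grasp; the last joint's range is limited). The gripper opens to 85 mm and grips with 20 to 120 N. Pads are 22 mm wide; open, the fingers measure 114 mm over their backs; the gripper's body (76 mm by 85 mm) begins 54 mm behind the grasp point. The pads swing forward as they close: fully open they stand 13 mm farther back than shut.
Start: joints at [72.536, 12.198, -1.971, 75.831, 0, 90], TCP at [0.15, 0.477, 0.304] pointing down, gripper open.
Joint ranges: [-170.91, 170.91], [-42.67, 98.43], [-65.05, 77.54], [-120.47, 116.71], [-90, 82.35], [-180, 180]. Speed limits (degrees/s): [108.29, 108.29, 136.94, 147.25, 180, 180].

## Interface

Orientations are given as [roll, pitch, yaw] about the fixed x, y, z axes, in that order (R = Rz(yaw) Ry(pitch) Rx(roll)).
In Python, from rig import ctrl, fingers, inverse_kinematics, telemetry, cams gives the robot as it stands. Calls block until the motion is done:
- ctrl.move_pose(position, orientation): joint-space move of the TCP to a pose.
- ctrl.line_to(position, rot=None, feed=0.15): straight line of the TCP; rot=None keeps the orientation; feed is the mean speed in m/s.
- ctrl.move_joints(angles): joint-space move.
- fingers.let_go() and fingers.clamp(newtons=None): open the fingers fully, or close them until they stop; newtons is the grip in N (None keeps the last).
- ctrl.wait(seconds).
- inverse_kinematics(position, orientation): joint angles nearest the present ones, or None.
- telemetry.get_obs(): the state.
- cams.read_camera(name): name is "scene" or "side" or "wrist"; returns a dict with "frame" (480x640x3 uint8, red, green, blue), "z_map" (480x640 float32, m along the optical axis (not along the pixel's ray), 0 where there is no reading), "vertical_fov" (degrees; the focal length in pixels is half the picture's height over the tangent of half this angle, whatever the lens; pixels are square), "cx", "cy" (the principal point, pixels), "R" (3x3) and "t" (3): a world point X has camera coordinates R X + t; the wrist camera has in their place "tool_from_camera" (4x4, takes a point from camera to tool coordinates, whose origin is the TCP and whose axes are the flange's). Camera axes: x right, y down, z forward; pixel columns grow to the right and rows downward; lengths in m; the calibration is good to about 2 mm. A picture is of the moment at which its call begins: read the wrist's pose just before it.
A pose or a line that the arm cannot do raises ctrl.PlanningError and nothing moves.
- ctrl.close_job(): hands the job in; it is judged then, once.
The state is a dict: "time": time; "joint_pos": joint angles; "qvel": joint speeds; "tau": joint torques, N m; "tool_pos": TCP position; "ee_rot": TCP orientation; "force": force on the tool from outside, world axes, zero at the start; "torque": the same for the moment, N m; "width": finger opening in m; "grip_force": force on a finger pad.
Only numpy, scipy, OpenCV 4.12 (cv2) and the standard library are available. Lean on these libraries where they do the work, as an engineer would, in place of code of your own. Each camera call takes 0.05 s, during which the arm holds its last target. There are 200 camera calls.

## Working session

There is one attempt and no reset: what is moved stays moved. The work goes in short steps, each a Python script; the robot and the scene stay as the last script left them, time stands still between calls to the robot, and variables do not carry over. Pictures are saved under pics/ and viewed, at most 14 in all, crops included, and the job is handed in when it is done.

```bash
ls; mkdir -p pics
cat > h.py <<'E'
import numpy as np, cv2
from rig import ctrl, fingers, inverse_kinematics, telemetry, cams
from scipy.spatial.transform import Rotation as Ro
def shot(name, fn=None):
    o=telemetry.get_obs(); c=cams.read_camera(name)
    if fn: cv2.imwrite('pics/'+fn+'.png', c['frame'][:,:,::-1])
    z=c['z_map'].astype(float); f=240/np.tan(np.radians(c['vertical_fov']/2))
    u,v=np.meshgrid(np.arange(640),np.arange(480))
    P=np.stack([(u-c['cx'])/f*z,(v-c['cy'])/f*z,z],-1)
    if name=='wrist':
        T=np.array(c['tool_from_camera']); R=Ro.from_euler('xyz',o['ee_rot'],degrees=True).as_matrix()
        W=(P@T[:3,:3].T+T[:3,3])@R.T+np.array(o['tool_pos'])
    else:
        W=(P-np.array(c['t']))@np.array(c['R'])
    W[z==0]=np.nan
    return c['frame'],W
E
python3 - <<'E'
from h import *
for n in ('scene','side'):
    f,W=shot(n,n+'0'); np.save(n+'0.npy',W)
    print(np.nanmin(W,(0,1)),np.nanmax(W,(0,1)))
print(telemetry.get_obs())
E
```

```text
pics
[-1.83519872 -1.38210689 -0.76527262] [1.23219907 0.57470427 0.31074133]
[-0.58321133 -1.39732187 -0.77006899] [1.84439366 0.67836613 0.47226164]
{'time': 0.1, 'joint_pos': array([ 7.25361207e+01,  1.22211931e+01, -2.00446452e+00,  7.58307621e+01,
        8.35969281e-04,  8.99996402e+01]), 'qvel': array([ 0.06114287, -0.02963535,  0.07218492, -0.00143404, -0.02585161,
       -0.03245841]), 'tau': array([-1.30429355e-03, -6.87247467e+01,  4.87807918e+01,  1.20368172e-02,
       -2.75254234e-05, -3.19415449e-05]), 'tool_pos': array([0.14997944, 0.47673355, 0.30347375]), 'ee_rot': array([-1.79943580e+02, -8.36323191e-04,  1.62536480e+02]), 'force': array([ 0.20580915, -0.71134716, -0.52362883]), 'torque': array([ 0.06683268, -0.06405214,  0.00333736]), 'grip_force': 0.0, 'width': 0.08514253370659434}
```

View pics/scene0.png

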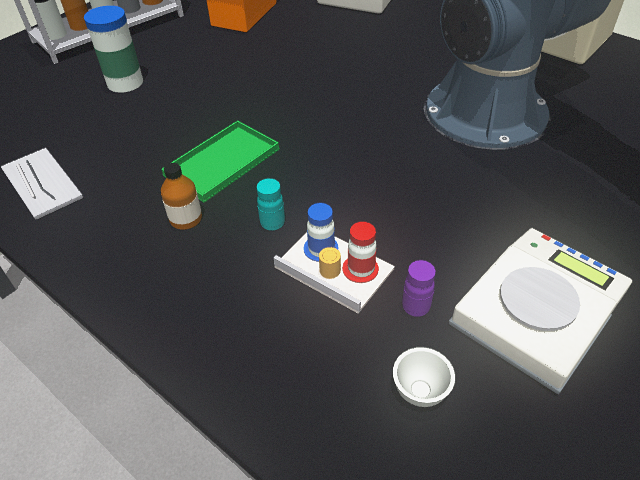

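View pics/side0.png

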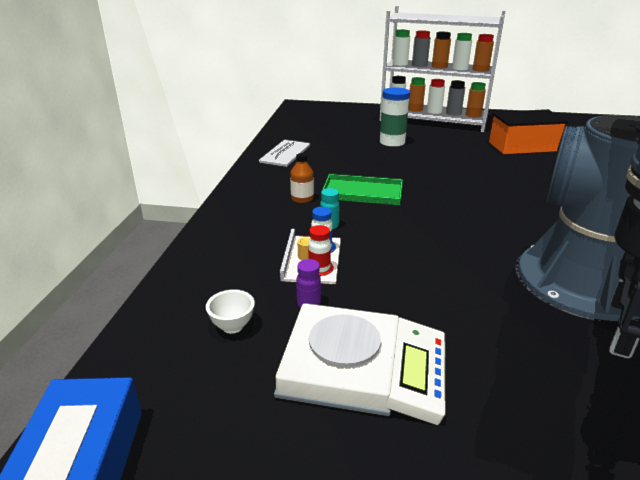

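In the scene view, the jars are blue (cap 320,213; white body) and red (cap 362,232; white body). Both stand on pads of their own colour. The purple (421,270) and turquoise (269,190) jars stand off the stand and are decoys. The weight is at (330,262), the pan at (540,298), the tray at (222,160), the bottle at (180,195) and the mortar at (423,377).

Run:
```python
from h import *
W=np.load('scene0.npy'); f=cv2.imread('pics/scene0.png')
cv2.imwrite('pics/crop.png',cv2.resize(f[170:330,230:460],None,fx=3.4,fy=3.4,interpolation=cv2.INTER_CUBIC)[:590])
hsv=cv2.cvtColor(f,cv2.COLOR_BGR2HSV); H,S,V=[hsv[...,i].astype(int) for i in range(3)]
Z=W[...,2]; u,v=np.meshgrid(np.arange(640),np.arange(480))
def circ(n,m,box,z0,z1):
    x0,y0,x1,y1=box; k=m&(u>x0)&(u<x1)&(v>y0)&(v<y1)&(Z>z0)&(Z<z1)
    p=W[k]; (c,r)=cv2.minEnclosingCircle(p[:,:2].astype(np.float32))
    print(n,len(p),'circ',np.round(c,4),round(r,4),'mean',np.round(p.mean(0),4), 'zmax',round(np.percentile(p[:,2],98),4))
A=np.ones_like(S,bool)
circ('bluecap',(S>120),(300,195,340,235),.101,.115)
circ('redcap',(S>120),(343,215,380,260),.101,.115)
circ('purple',(S>80),(400,255,440,320),.088,.115)
circ('turq',(S>80),(250,170,290,230),.088,.115)
circ('weight',(S>80),(315,240,345,282),.045,.06)
circ('pan',A,(490,255,590,335),.064,.075)
circ('reagentcap',A,(155,155,190,180),.12,.15)
circ('mortar',A,(385,340,460,415),.05,.065)
k=(S>120)&(H>45)&(H<75)&(u<290)&(v<200)
r=cv2.minAreaRect(W[k][:,:2].astype(np.float32)); print('tray',r,np.nanpercentile(Z[k],[5,50,98]))
k=(S<60)&(V>120)&(u>265)&(u<400)&(v>215)&(v<315)&(Z>0.004)&(Z<0.012)
print('plate',cv2.minAreaRect(W[k][:,:2].astype(np.float32)))
k=(u>265)&(u<400)&(v>215)&(v<315)&(Z>0.028)&(Z<0.034)&(S<60)
print('rail',cv2.minAreaRect(W[k][:,:2].astype(np.float32)),k.sum())
k=(u>430)&(v>220)&(v<400)&(Z>.02)&(Z<.075)
print('bal',cv2.minAreaRect(W[k][:,:2].astype(np.float32)))
for nm,(x,y) in dict(tbl=(200,300),plate=(360,285),pan=(540,298),tray=(225,160)).items(): print(nm,W[y,x])
```

```text
bluecap 380 circ [ 0.583  -0.0188] 0.0234 mean [ 0.5838 -0.017   0.1052] zmax 0.108
redcap 426 circ [0.5741 0.0661] 0.0231 mean [0.5755 0.0675 0.1054] zmax 0.1081
purple 504 circ [0.5765 0.1851] 0.0231 mean [0.5784 0.1853 0.0943] zmax 0.0971
turq 341 circ [ 0.5824 -0.1414] 0.0231 mean [ 0.5836 -0.1396  0.0939] zmax 0.0968
weight 367 circ [0.6098 0.0169] 0.0286 mean [0.6101 0.0221 0.0491] zmax 0.0548
pan 3814 circ [0.4854 0.3454] 0.062 mean [0.4885 0.348  0.0676] zmax 0.0702
reagentcap 199 circ [ 0.6802 -0.2815] 0.0158 mean [ 0.6812 -0.2789  0.1278] zmax 0.1317
mortar 896 circ [0.7062 0.2773] 0.0456 mean [0.7062 0.2771 0.054 ] zmax 0.0571
tray ((0.47933629155158997, -0.4891369640827179), (0.5416325330734253, 0.21675750613212585), 71.04524230957031) [0.00097585 0.00438412 0.02047542]
plate ((0.5976198315620422, 0.0240614116191864), (0.12278467416763306, 0.18173280358314514), 4.7069196701049805)
rail ((0.6294939517974854, 0.027890413999557495), (0.05750778689980507, 0.1763705462217331), 4.510228157043457) 157
bal ((0.5246696472167969, 0.3214242458343506), (0.23729990422725677, 0.4178932011127472), 87.46692657470703)
tbl [ 0.79529243 -0.11344036 -0.00267758]
plate [0.60492621 0.08789596 0.0090227 ]
pan [0.48882229 0.34891954 0.06727242]
tray [ 0.51002297 -0.34646019  0.00485547]
```

View pics/crop.png

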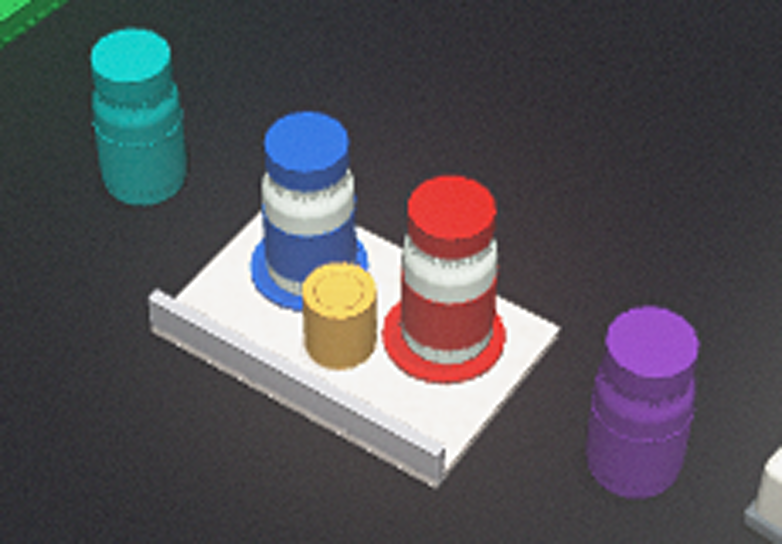

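Run:
```python
from h import *
W=np.load('scene0.npy'); f=cv2.imread('pics/scene0.png')
hsv=cv2.cvtColor(f,cv2.COLOR_BGR2HSV); H,S,V=[hsv[...,i].astype(int) for i in range(3)]
Z=W[...,2]; u,v=np.meshgrid(np.arange(640),np.arange(480))
k=(S>120)&(H>45)&(H<75)&(u>160)&(u<285)&(v>115)&(v<205)&(np.isfinite(Z))
for a,b in((.017,.024),(-.005,.03)):
    q=k&(Z>a)&(Z<b); print(q.sum(),cv2.minAreaRect(W[q][:,:2].astype(np.float32)))
q=(H>18)&(H<30)&(S>110)&(u>312)&(u<345)&(v>240)&(v<282)&(Z>.044)&(Z<.056)
p=W[q];print('w',len(p),cv2.minEnclosingCircle(p[:,:2].astype(np.float32)),p.mean(0))
c=np.array([.4795,-.35])
yaw=5
for pos,rz in (((.48,-.35,.25),90),((.583,-.019,.3),95),((.574,.066,.3),95),((.615,.02,.2),5),((.487,.345,.2),5)):
    for a in (rz,rz-180): print(pos,a,inverse_kinematics(pos,[180,0,a]))
```

```text
431 ((0.5149134993553162, -0.34930554032325745), (0.13626232743263245, 0.2233179360628128), 88.43648529052734)
4315 ((0.5063198804855347, -0.362744003534317), (0.16056455671787262, 0.24194049835205078), 89.40791320800781)
w 272 ((0.6111197471618652, 0.027249973267316818), 0.02003084123134613) [0.61186153 0.02564954 0.0488674 ]
(0.48, -0.35, 0.25) 90 [-36.09828397  24.19209591   6.81293428  72.62083837   0.
  53.90171603]
(0.48, -0.35, 0.25) -90 [ -36.09828397   24.19209591    6.81293428   72.62083837    0.
 -126.09828397]
(0.583, -0.019, 0.3) 95 [-1.86661174 22.35781028 11.30636888 78.9485586   0.         83.13338826]
(0.583, -0.019, 0.3) -85 [ -1.86661174  22.35781028  11.30636888  78.9485586    0.
 -96.86661174]
(0.574, 0.066, 0.3) 95 [ 6.55921124 21.66286581 10.29372033 78.63085452  0.         91.55921124]
(0.574, 0.066, 0.3) -85 [  6.55921124  21.66286581  10.29372033  78.63085452   0.
 -88.44078876]
(0.615, 0.02, 0.2) 5 [  1.86262095  27.86251418   5.16926762  67.30675343   0.
 176.86262095]
(0.615, 0.02, 0.2) -175 [ 1.86262095 27.86251418  5.16926762 67.30675343  0.         -3.13737905]
(0.487, 0.345, 0.2) 5 [  35.3144776    25.68674946    1.76331074   66.07656128    0.
 -149.6855224 ]
(0.487, 0.345, 0.2) -175 [35.3144776  25.68674946  1.76331074 66.07656128  0.         30.3144776 ]
```

Run:
```python
from h import *
ctrl.move_pose([.56,.02,.36],[180,0,95]); ctrl.wait(.3)
f,W=shot('wrist','w1'); np.save('w1.npy',W)
print(telemetry.get_obs()['time'],W[240,320])
```

```text
2.6583 [ 0.5641997  -0.01462284  0.10641322]
```

View pics/w1.png

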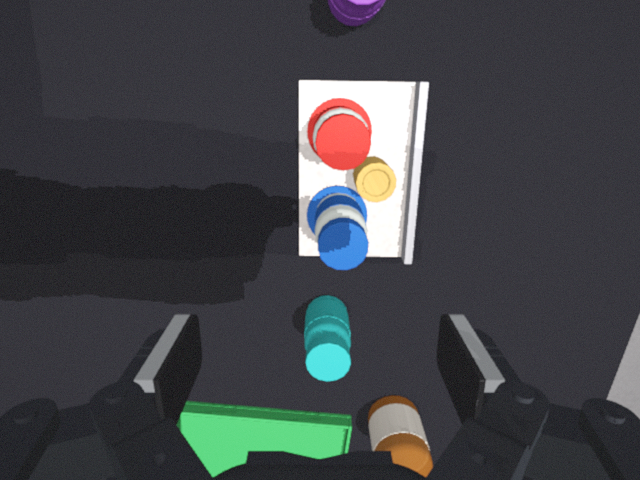

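The wrist view shows red cap (343,140), blue cap (343,245), weight (376,182), the plate spanning (299,80) to (427,258), and the tray at the bottom.

```bash
cat > m.py <<'E'
from h import *
u,v=np.meshgrid(np.arange(640),np.arange(480))
def circ(n,W,f,hr,box,z0,z1,s=110):
    h=cv2.cvtColor(f,cv2.COLOR_RGB2HSV).astype(int); H=h[...,0]
    m=((H>=hr[0])&(H<=hr[1]) if hr[0]<=hr[1] else (H>=hr[0])|(H<=hr[1]))&(h[...,1]>s)
    k=m&(u>box[0])&(v>box[1])&(u<box[2])&(v<box[3])&(W[...,2]>z0)&(W[...,2]<z1)
    p=W[k]; c,r=cv2.minEnclosingCircle(p[:,:2].astype(np.float32))
    print(n,len(p),np.round(c,4),round(r,4),'mid',np.round((np.percentile(p,2,0)+np.percentile(p,98,0))/2,4)); return k
E
python3 - <<'E'
from m import *
f=cv2.imread('pics/w1.png')[:,:,::-1].copy(); W=np.load('w1.npy')
circ('redcap',W,f,(170,8),(300,95,385,175),.1,.115)
circ('bluecap',W,f,(100,125),(300,180,380,275),.1,.115)
circ('redpad',W,f,(170,8),(300,95,385,175),.006,.016)
circ('bluepad',W,f,(100,125),(300,180,380,275),.006,.016)
circ('weight',W,f,(15,32),(350,155,400,205),.045,.057,80)
Z=W[...,2]; h=cv2.cvtColor(f,cv2.COLOR_RGB2HSV)
k=(u>290)&(u<435)&(v>70)&(v<270)&(Z>.004)&(Z<.012)&(h[...,2]>110); print('plate',cv2.minAreaRect(W[k][:,:2].astype(np.float32)))
k=(u>290)&(u<435)&(v>70)&(v<270)&(Z>.030)&(Z<.040)&(h[...,1]<60)&(u>400);print('rail',k.sum(), cv2.minAreaRect(W[k][:,:2].astype(np.float32)))
E
```

```text
redcap 2412 [0.5746 0.0659] 0.0217 mid [0.5743 0.0664 0.1065]
bluecap 1976 [ 0.5832 -0.0187] 0.0219 mid [ 0.5832 -0.0178  0.1052]
redpad 646 [0.5783 0.0635] 0.0341 mid [0.5757 0.0718 0.0116]
bluepad 646 [ 0.5821 -0.0203] 0.0314 mid [ 0.5823 -0.0128  0.0118]
weight 1249 [0.612  0.0257] 0.0188 mid [0.612  0.0264 0.0495]
plate ((0.5944074988365173, 0.02306147664785385), (0.11145297437906265, 0.17983853816986084), 4.2524309158325195)
rail 52 ((0.6529720425605774, 0.02959221974015236), (0.007247764151543379, 0.16852973401546478), 4.289205074310303)
```

```bash
cat > pp.py <<'E'
from m import *
def st(n):
    o=telemetry.get_obs(); print(n,'t',round(o['time'],1),'w',round(o['width'],4),'grip',round(o['grip_force'],1),'F',np.round(o['force'],1),'p',np.round(o['tool_pos'],4))
def pick(x,y,z,yaw,N=40,up=.3):
    ctrl.move_pose([x,y,up-.08],[180,0,yaw]) if False else ctrl.move_pose([x,y,up],[180,0,yaw])
    ctrl.line_to([x,y,z],feed=.12); fingers.clamp(N); ctrl.wait(.2); st('gripped')
    ctrl.line_to([x,y,up],feed=.15); st('lifted')
def place(x,y,z,yaw,up=.3):
    ctrl.move_pose([x,y,up],[180,0,yaw]); ctrl.line_to([x,y,z+.03],feed=.15); ctrl.line_to([x,y,z],feed=.03); ctrl.wait(.3); st('down')
    fingers.let_go(); ctrl.wait(.2); ctrl.line_to([x,y,up],feed=.15)
E
python3 - <<'E'
from pp import *
pick(.583,-.0183,.116,95)
f,W=shot('wrist','w2')
place(.565,-.350,.111,88)
f,W=shot('wrist','w3'); np.save('w3.npy',W); st('end')
f,W=shot('scene','s3')
E
```

```text
gripped t 5.4 w 0.0465 grip 40.8 F [0.4 0.3 5.6] p [ 0.5834 -0.0183  0.1165]
lifted t 6.8 w 0.0467 grip 40.2 F [ 0.3 -0.8 -1.9] p [ 0.5827 -0.0183  0.2992]
down t 10.7 w 0.0468 grip 40.1 F [ 0.4  0.5 -0.6] p [ 0.565  -0.35    0.1111]
end t 12.8 w 0.0855 grip 0.0 F [ 0.1 -0.1  0.2] p [ 0.5648 -0.3499  0.2992]
```

View pics/w3.png

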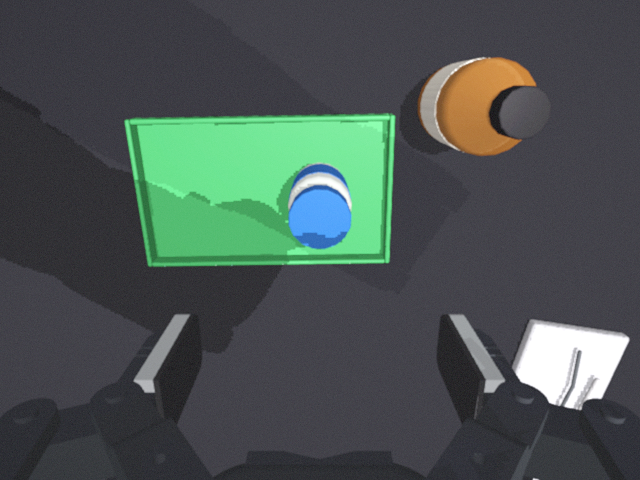

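The blue jar stands upright in the tray (cap at 320,217), on its right half, with room for the red one on the left. Next comes the red jar.

Run:
```python
from pp import *
f=cv2.imread('pics/w3.png')[:,:,::-1].copy(); W=np.load('w3.npy'); Z=W[...,2]
circ('bluecap',W,f,(100,125),(270,160,370,260),.09,.106)
h=cv2.cvtColor(f,cv2.COLOR_RGB2HSV); k=(h[...,0]>45)&(h[...,0]<75)&(h[...,1]>90)&(Z>.015)&(Z<.025)&(v<290)
print('tray',cv2.minAreaRect(W[k][:,:2].astype(np.float32)))
pick(.5744,.0664,.116,95)
place(.465,-.350,.111,88)
ctrl.move_pose([.56,.02,.36],[180,0,95]); ctrl.wait(.3)
f,W=shot('wrist','w4'); np.save('w4.npy',W); st('end')
circ('redpad',W,f,(170,8),(290,80,385,185),.006,.016)
circ('bluepad',W,f,(100,125),(290,160,380,285),.006,.016)
circ('weight',W,f,(15,32),(350,155,400,205),.045,.057,80)
f,W=shot('scene','s4')
```

```text
bluecap 3011 [ 0.5651 -0.3502] 0.0216 mid [ 0.5651 -0.3491  0.0974]
tray ((0.5167351961135864, -0.3519463837146759), (0.1302809715270996, 0.22012750804424286), 88.98644256591797)
gripped t 16.8 w 0.0474 grip 39.7 F [-2.  -0.4  6.8] p [0.5746 0.0664 0.1166]
lifted t 18.1 w 0.047 grip 39.9 F [-1.4 -0.2 -0.3] p [0.5741 0.0664 0.2992]
down t 22.4 w 0.0472 grip 39.9 F [ 0.5  0.  -1. ] p [ 0.4651 -0.35    0.1111]
end t 26.3 w 0.0858 grip 0.0 F [-0.9 -0.5  0. ] p [0.56   0.0196 0.36  ]
redpad 3258 [0.576  0.0652] 0.0315 mid [0.576  0.0652 0.0117]
bluepad 2679 [ 0.582  -0.0207] 0.0318 mid [ 0.5824 -0.0201  0.0117]
weight 1253 [0.6122 0.0256] 0.0189 mid [0.6119 0.0263 0.0496]
```

View pics/w4.png

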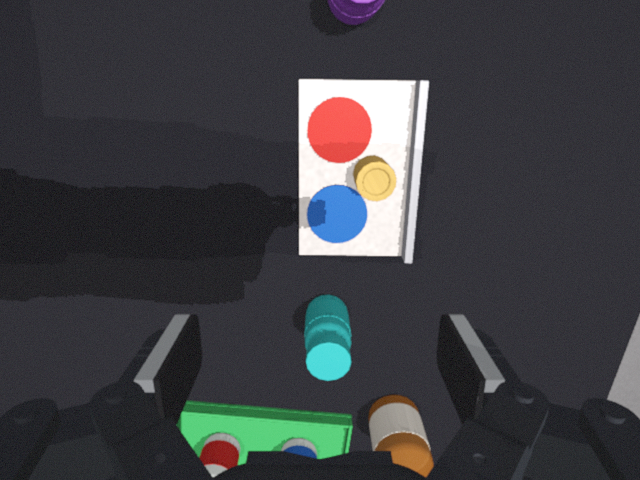

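View pics/s4.png

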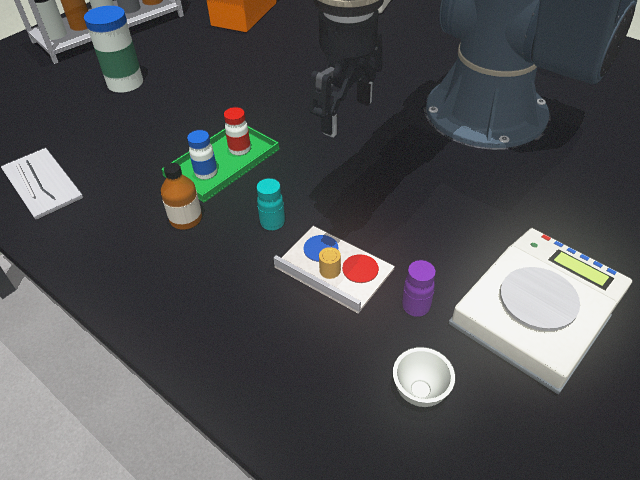

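Both jars stand upright in the tray (caps at 198,140 and 235,116 in the scene view), and the weight is still at its start. I'll look at the pan from above, then fetch the weight.

Run:
```python
from pp import *
ctrl.move_pose([.487,.345,.36],[180,0,95]); ctrl.wait(.3)
f,W=shot('wrist','w5'); Z=W[...,2]
k=(Z>.064)&(Z<.073)&(v<330); n,l,s,_=cv2.connectedComponentsWithStats(k.astype(np.uint8)); k=l==1+s[1:,4].argmax()
p=W[k]; print(k.sum(),cv2.minEnclosingCircle(p[:,:2].astype(np.float32)),(np.percentile(p,1,0)+np.percentile(p,99,0))/2,p.mean(0))
ctrl.move_pose([.612,.0257,.25],[180,0,-175])
ctrl.line_to([.612,.0257,.090],feed=.12); fingers.clamp(60); ctrl.wait(.2); st('gripped')
ctrl.line_to([.612,.0257,.30],feed=.12); st('lifted')
f,W=shot('wrist','w6'); shot('side','sd6')
```

```text
14036 ((0.4859061539173126, 0.34611520171165466), 0.0601416751742363) [0.48583721 0.34678362 0.06868857] [0.48563428 0.3487195  0.06870018]
gripped t 32.0 w 0.0355 grip 59.6 F [-2.1 -0.5  5.7] p [0.6121 0.0257 0.0904]
lifted t 33.9 w 0.0358 grip 60.1 F [ 0.8 -0.7 -3.5] p [0.6118 0.0257 0.2994]
```

View pics/w5.png

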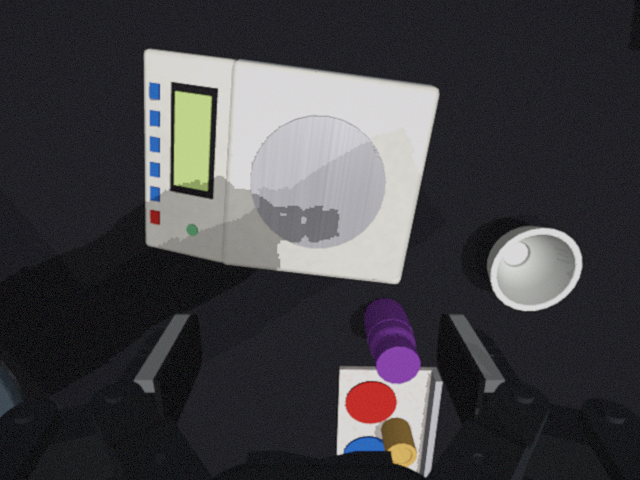

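View pics/w6.png

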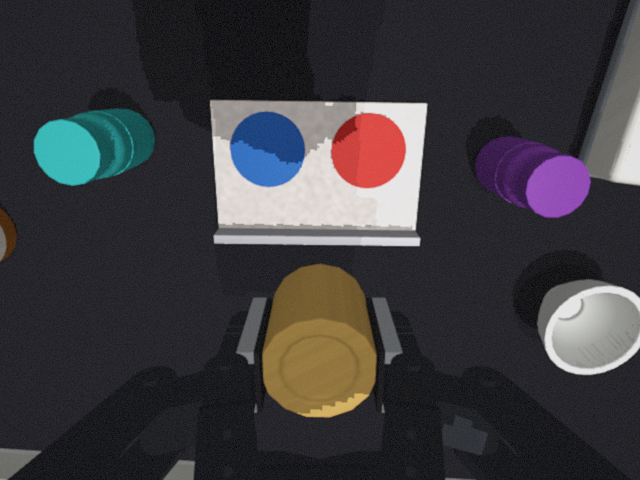

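The weight sits straight between the pads (320,340), and the pan centre is measured at (0.486, 0.346), radius 60 mm as given. I'll place it gently.

Run:
```python
from pp import *
x,y=.486,.3464
ctrl.move_pose([x,y,.30],[180,0,-175]); ctrl.line_to([x,y,.175],feed=.12); ctrl.line_to([x,y,.1515],feed=.015); ctrl.wait(.4); st('down')
fingers.let_go(); ctrl.wait(.3); ctrl.line_to([x,y,.30],feed=.12)
ctrl.move_pose([x,y,.36],[180,0,95]); ctrl.wait(.2)
f,W=shot('wrist','w7')
circ('weight',W,f,(15,32),(200,60,430,300),.104,.117,80); st('end')
```

```text
down t 38.6 w 0.0357 grip 60.2 F [ 0.2 -0.1 -4.6] p [0.486  0.3464 0.1515]
weight 1727 [0.4865 0.347 ] 0.019 mid [0.4863 0.3476 0.1095]
end t 42.5 w 0.0854 grip 0.0 F [ 0.  -0.3 -0.3] p [0.486  0.3464 0.3599]
```

View pics/w7.png

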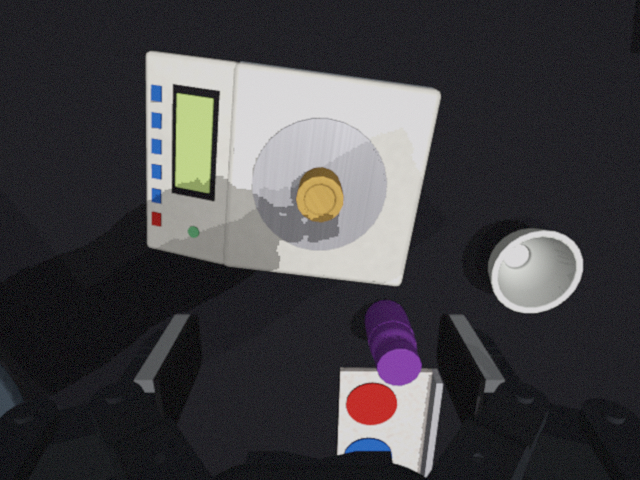

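Run:
```python
from pp import *
pick(.465,-.350,.111,88); place(.576,.0655,.1195,95)
pick(.565,-.350,.111,88); place(.582,-.0203,.1195,95)
ctrl.move_pose([.56,.02,.36],[180,0,95]); ctrl.wait(.2)
f,W=shot('wrist','w8')
circ('redcap',W,f,(170,8),(300,95,385,175),.1,.115)
circ('bluecap',W,f,(100,125),(300,180,380,275),.1,.115)
f,W=shot('scene','s8'); st('end')
circ('reagentcap',W,f,(0,180),(155,155,190,180),.12,.15,-1); circ('mortar',W,f,(0,180),(385,340,460,415),.05,.065,-1)
```

```text
gripped t 47.3 w 0.0471 grip 40.8 F [-2.6  1.6  6.5] p [ 0.4651 -0.3501  0.1115]
lifted t 48.7 w 0.047 grip 41.2 F [-0.1 -0.3 -1.1] p [ 0.4648 -0.3498  0.2992]
down t 52.9 w 0.0471 grip 41.2 F [ 0.8  0.9 -1.9] p [0.576  0.0655 0.1196]
gripped t 58.8 w 0.0466 grip 41.7 F [-1.3 -0.9  5.5] p [ 0.5651 -0.3501  0.1115]
lifted t 60.2 w 0.0465 grip 41.2 F [-0.  -0.8 -1.5] p [ 0.5648 -0.3499  0.2992]
down t 64.1 w 0.0466 grip 41.2 F [-0.2 -0.4 -1.1] p [ 0.582  -0.0203  0.1196]
redcap 2412 [0.5758 0.065 ] 0.0215 mid [0.5758 0.0657 0.1066]
bluecap 1993 [ 0.5819 -0.0206] 0.0217 mid [ 0.5819 -0.02    0.1052]
end t 66.8 w 0.0854 grip 0.0 F [ 0.2 -0.4  0.4] p [0.5599 0.0196 0.3591]
reagentcap 198 [ 0.6802 -0.2815] 0.0154 mid [ 0.6799 -0.281   0.1261]
mortar 901 [0.7065 0.2765] 0.0456 mid [0.707  0.2766 0.0535]
```

View pics/s8.png

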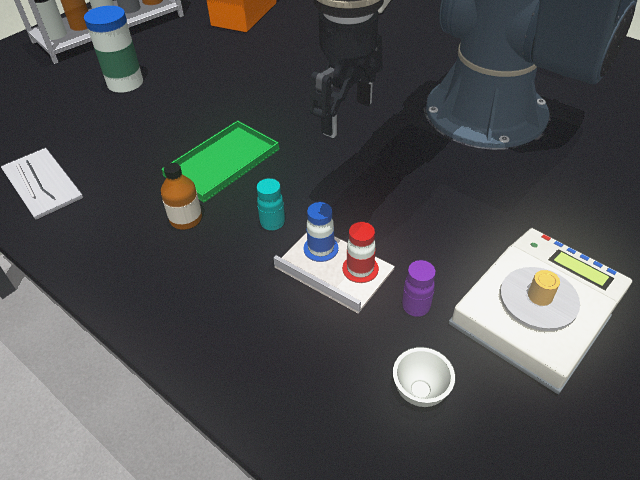

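View pics/w8.png

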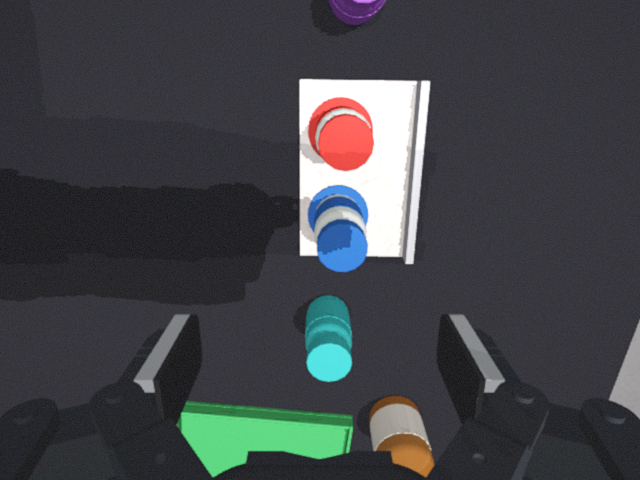

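Both jars stand on their own pads (blue 320,213, red 362,232 in the scene view). The weight is at the middle of the pan (544,287), and the bottle and mortar have not moved. Handing in.

```bash
python3 -c "
from rig import ctrl
print(ctrl.close_job())"
```

```text
the job is handed in; nothing more can be done
None
```

The job is handed in at about 67 s of the 133 s allowed: by the last camera check the weight stands about 1 mm from the pan's centre, each jar is within about 1 mm of its own pad's centre, and the bottle and mortar have not moved; the hand-in did not report the judge's verdict.

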